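# Start a self-tapping screw in a machine cover

### The arm

A 7-joint arm with a two-finger parallel gripper is mounted at the origin on the work surface. World frame = base frame: x ahead of the robot, y to its left, z up, the work surface at z = 0. Lengths are in m, angles in rad, forces in N, time in s.
With the tool pointing down it reaches from about 0.35 to 0.9 m from the base axis. Payload 8.1 kg.
Tool frame: the origin (TCP) lies at the centre of the arm's flange, where the gripper is bolted on; the fingertips stand 178 mm ahead of it and the grasp point (between the pads) lies 159 mm ahead of it; z points along the fingers, y is the direction in which the jaws open and shut (so a half turn about z gives the same grasp; the last joint's range is limited). The gripper opens to 92 mm and grips with 3 to 60 N. Pads are 19 mm wide; open, the fingers measure 130 mm over their backs; the gripper's body (75 mm by 190 mm) begins 47 mm behind the grasp point.
Start: joints at [1.009, 0.434, 0.025, 1.573, -0.012, 1.134, -0.075], TCP at [0.277, -0.56, 0.405] pointing down, gripper open.
Joint ranges: [-2.62, 2.62], [-0.44, 2.09], [-1.27, 1.32], [0.08, 2.57], [-1.32, 4.46], [0.12, 2], [-2.74, 2.74]. Speed limits (rad/s): [2.22, 2.22, 3.01, 3.01, 3.14, 3.14, 3.14].

### API

Orientations are given as a rotation vector (axis times angle).
In Python, from cell import arm gives the robot as it stands. The module is installed in compiled form; this text tells all that it offers.
- The arm moves only by the tool move_arm, never from a script. Its argument "steps" is a list of rows, each a list of 4 numbers: the shift along the tool's x, y, z in mm, then the turn about the tool's z in rad. In form: [[x, y, z, twist], ...]. A call has 1 to 20 rows; each row is the pose to reach, as a shift and turn from the pose commanded when the call began, along the tool's axes at that moment; what a row does not reach only later rows make up. A row lasts 1/8 s, in which the tool goes at most 62.5 mm and 10.7 degrees, less where a joint would pass 70% of its speed; a pose out of reach is approached as far as the arm can. A call with a gripper value outside its range is refused whole. "grip" is the finger opening in mm, from 0 to 91.8, set as the call begins (left out, the last holds). The fingers move at their own pace and stop on an object; "grip_force" is the grip in N (left out, the last holds). Time passes only in rows, so rows that repeat a pose let the fingers close. It gives the time, the measured TCP pose, the force and the opening at its end, in the units of the state.
- arm.observe(): the state, without advancing time (a new reading comes with each control period).
- arm.get_image(name): name is "scene" or "top"; returns the picture (480x640x3 uint8, red, green, blue); there is no depth.
- arm.camera_info(name): a dict with "mtx" (3x3 intrinsics, pixels), "dist_coeffs" ([k1, k2, p1, p2, k3] as OpenCV has them; the pictures are not rectified), "pose" (4x4, takes a point from camera to world coordinates). Camera axes: x right, y down, z forward; pixel columns grow to the right and rows downward; lengths in m; the calibration is good to about 2 mm. A picture is of the moment at which its call begins. camera_info takes no time and is no camera call.
- arm.sign_off(): hands the job in, once; it reports no verdict.
The state is a dict: "clock": time; "joints": joint angles; "dq": joint speeds; "joint_efforts": joint torques, N m; "position": TCP position; "ee_rot": TCP orientation; "force": force on the tool from outside, world axes, zero at the start; "ft_torque": the same for the moment, N m; "width": opening from 0.0 (shut) to 1.0 (fully open).
Only numpy, scipy, OpenCV 4.12 (cv2) and the standard library are available. Lean on these libraries where they do the work, as an engineer would, in place of code of your own. Each camera call takes 0.05 s, during which the arm holds its last target.

### The job

Take the red-handled box driver from its wooden stand, set it over the square-headed screw waiting in the machine cover, and press down firmly (about 15 newtons; over 20 may buckle the thin sheet) while turning it clockwise until the screw has cut its first thread and sunk into the cover by 4 mm, a good half turn. Then put the driver back upright in its stand and let go, leaving the other things on the bench where they are.

Things in the scene. Friction and masses are not known exactly. Their poses are not given: they have to be found in the camera images.
- driver_grip (a point): Centre of the red handle of the loose upright driver (0.16 kg), z up along the tool. Handle: 44 mm along x, 18 mm along y (grip across y), 50 mm tall, reaching 25 mm above and below this point. Under it a round neck 18 mm wide, then a steel socket 26 x 26 mm square (sides along x and y), 35 mm tall, whose mouth is 90 mm below this point.
- driver: The same driver; origin at the centre of its open lower end (the socket's mouth), 90 mm below the handle's centre. The mouth is a square hole 16 mm wide, sides along x and y, flared to 22 mm over its lowest 4 mm, 10 mm deep: seated on the screw, the head's top meets the hole's ceiling, 10 mm above this origin. Its play on the head is about 9 degrees either way.
- stand_hole0 (a point): Centre of the mouth of the square hole in the dark wooden stand (fixed, 85 x 75 x 36 mm tall), 36 mm above the bench. The hole is 33 mm wide, sides along the stand's x and y, chamfered, 28 mm deep. The driver stands in it, its sides parallel to the hole's (any quarter turn), with its handle's centre 62 mm above this point.
- pilot (a point): The brass screw's upright axis at the flat top of the blue machine cover (fixed, 170 x 130 x 55 mm tall; x, y along its sides), 35 mm off its middle towards -x. Square head 14 mm wide, 8 mm tall, sides parallel to the cover's within 4 degrees at the start. The sheet pad under it bulges by an unknown amount: the head's top lies 20 to 27 mm above this point, to be found by feel.
- sunk (a joint): How far the screw has sunk into the sheet by cutting thread, m: 0 at the start, stops at 0.0065. It grows by about 0.0015 per rad, a little unevenly, while the screw is turned under a push of 12 N or more; slower at 10 N, hardly at all below 8 N, and not without turning. It stays when released but for up to 0.001 of spring-back. Turning takes about 0.1 N m.
- spin (a joint): Turn of the screw, rad: 0 at the start, grows clockwise seen from above; it stops at 5.2 and cannot be turned back past -0.25. The driver may be lifted 12 mm or more, turned back by quarter turns and set on the head again for another stroke.
- bow (a joint): How far the sheet under the screw is pressed down, m: 0.0005 at rest, and 0.001 more for each 4 N of push on the screw (0.0043 at 15 N). Past 0.0065 (24 N) the sheet buckles.
- tin_mid (a point): Middle of a loose pale tin, 54 mm wide, 60 mm tall, standing upright on the bench: leave it.
- wrench: Loose steel wrench 160 mm long lying flat on the bench beyond the work: leave it.
- drill: Loose yellow cordless drill lying on its side on the left of the bench, about 145 x 135 mm and 54 mm high, origin under its grip: leave it.
Things that resemble listed ones, but are neither listed nor needed, are in the scene too. Of the things like the driver, leave any that is white; of the rest the larger one is meant.

How it is judged:
By the outcome, as a careful person would: the job done as asked, in the order asked, and still so for the second after the job is handed in, with the robot touching nothing.
It also fails if it takes over 67 s, if anything falls off the work surface, if the arm or the gripper's body presses on something with over 40 N, if the wrist force passes 120 N, or if a joint passes its speed limit or range.

## Working session

There is one attempt and no reset: what is moved stays moved. The work goes in short steps, Python scripts to look and compute and a tool call to move; the robot and the scene stay as the last step left them, time stands still between calls to the robot, and variables do not carry over. Pictures are saved under pics/ and viewed, and the job is handed in when it is done.

Besides the shell and the picture viewer there is one more tool, called by a JSON object that holds its "op" and its "data". move_arm: Moves the arm, as the interface text tells. Its arguments: {"type":"object","properties":{"steps":{"type":"array"},"grip":{"type":"number"},"grip_force":{"type":"number"}},"required":["steps"]}

```bash
mkdir -p pics; python3 - <<'E'
from cell import arm
import cv2,numpy as np
np.set_printoptions(precision=4,suppress=True)
o=arm.observe()
for k,v in o.items(): print(k,np.array(v))
for n in("scene","top"):
    cv2.imwrite(f"pics/{n}0.png",cv2.cvtColor(arm.get_image(n),cv2.COLOR_RGB2BGR))
    c=arm.camera_info(n)
    for k in c: print(n,k,np.array(c[k]))
E
```

```text
clock 0.0
joints [ 1.0094  0.4352  0.025   1.5741 -0.0116  1.134  -0.0751]
dq [ 0.0015 -0.0003 -0.0009 -0.0003 -0.0016 -0.001   0.0006]
joint_efforts [ -0.0014 -66.7856   0.9848 -31.4461  -0.0606   0.0428   0.0001]
position [ 0.2767 -0.5602  0.404 ]
ee_rot [-3.0579 -0.7139  0.0008]
force [0.046  0.0973 0.1639]
ft_torque [ 0.0064 -0.0032  0.0411]
width 0.9962032331236597
scene mtx [[587.7687   0.     321.5636]
 [  0.     587.7687 235.1761]
 [  0.       0.       1.    ]]
scene dist_coeffs [0.0449 0.     0.     0.     0.    ]
scene pose [[-0.4238  0.5325 -0.7327  1.3334]
 [ 0.9057  0.2421 -0.3479  0.462 ]
 [-0.0079 -0.8111 -0.5849  0.7016]
 [ 0.      0.      0.      1.    ]]
top mtx [[449.8504   0.     316.6741]
 [  0.     449.8504 244.5208]
 [  0.       0.       1.    ]]
top dist_coeffs [-0.1068  0.      0.      0.      0.    ]
top pose [[ 0.0358 -0.9785  0.2033  0.4036]
 [-0.9993 -0.0361  0.0025  0.0897]
 [ 0.0049 -0.2032 -0.9791  0.9645]
 [ 0.      0.      0.      1.    ]]
```

View pics/scene0.png

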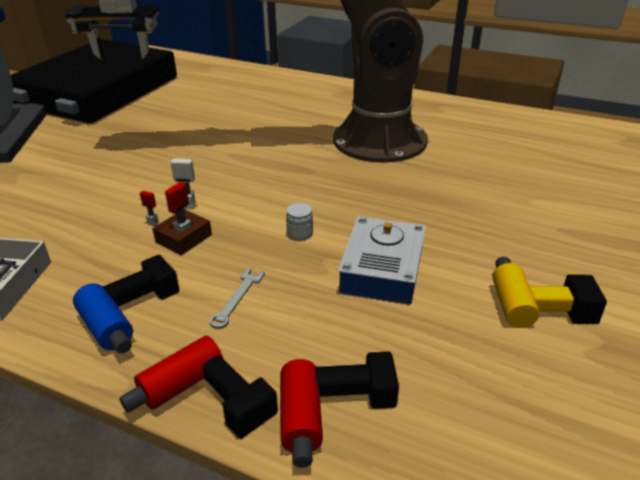

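View pics/top0.png

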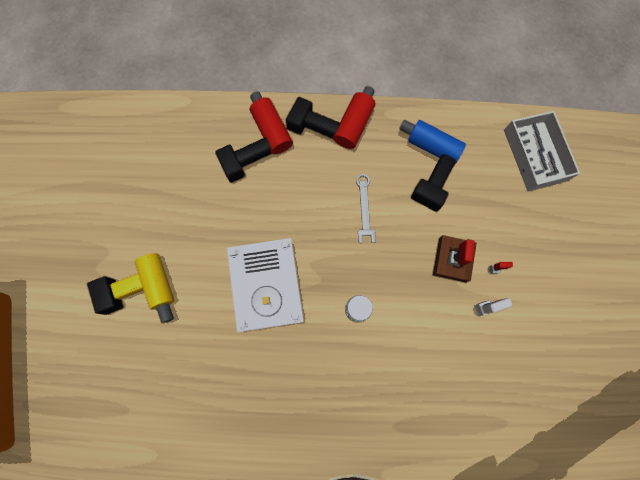

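Driver candidates: the red one in the wooden stand (scene 177,197; top 466,252), a small red one (scene 149,200; top 503,267) and a white one (scene 182,170; top 495,307). The one in the stand is the larger red. I'll confirm it in an enlarged crop.

```bash
python3 - <<'E'
import cv2,numpy as np
a=cv2.imread("pics/scene0.png");b=cv2.imread("pics/top0.png")
def crop(im,x,y,w,h,s): return cv2.resize(im[y:y+h,x:x+w],None,fx=s,fy=s,interpolation=cv2.INTER_CUBIC)
A=crop(a,130,150,100,110,5);B=crop(b,425,225,60,66,8)
B=cv2.resize(B,(300,330));
cv2.imwrite("pics/c1.png",crop(a,130,150,100,110,5))
cv2.imwrite("pics/c2.png",crop(b,425,225,100,100,6))
cv2.imwrite("pics/c3.png",crop(b,220,230,90,110,5))
cv2.imwrite("pics/c4.png",crop(a,335,210,100,95,6))
E
```

```text
(no output)
```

View pics/c1.png

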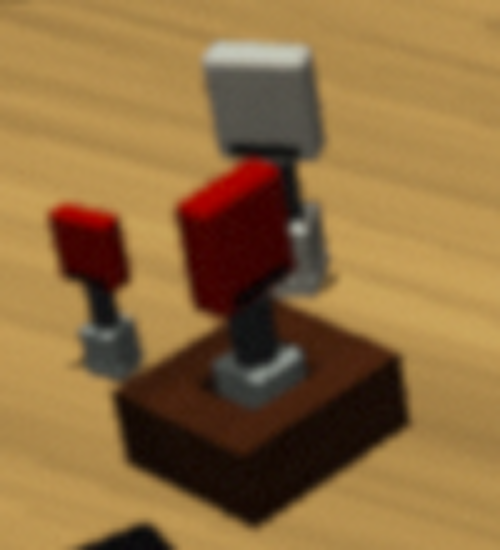

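View pics/c2.png

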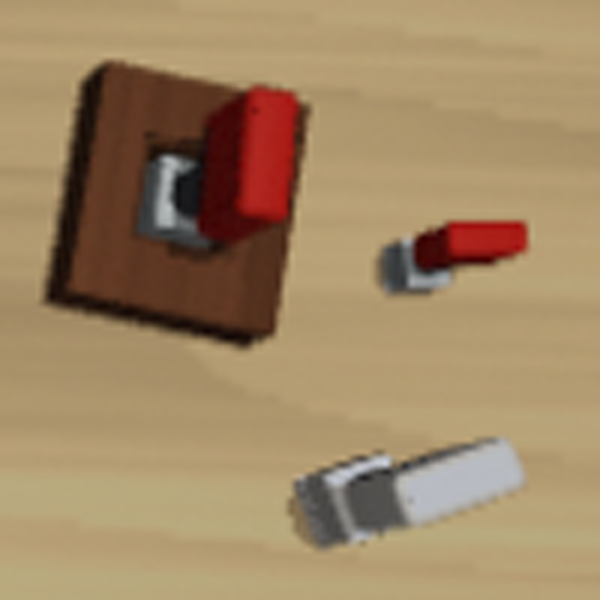

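View pics/c3.png

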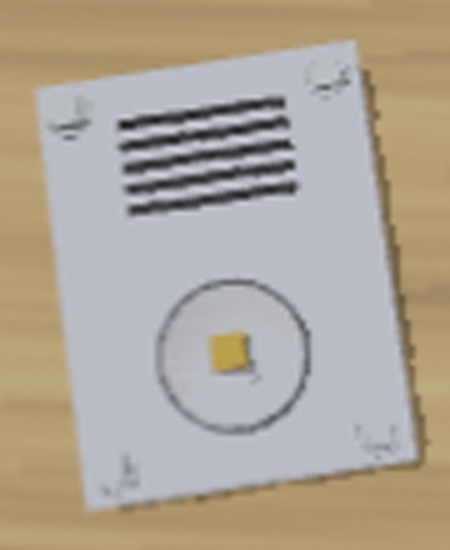

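View pics/c4.png

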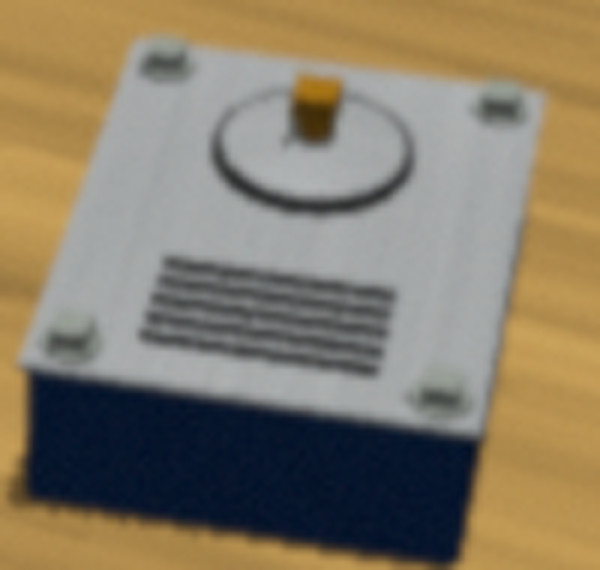

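The crop shows a red driver in the dark stand (c1 240,240) clearly larger than the other red one (c1 90,240); the third is white. I'll fit box models to the silhouettes in both views.

```bash
cat > fit.py <<'E'
import cv2,numpy as np
from scipy.optimize import minimize
from cell import arm
cams={n:{k:np.array(v) for k,v in arm.camera_info(n).items()} for n in("scene","top")}
def proj(n,P):
    c=cams[n];T=np.linalg.inv(c["pose"])
    return cv2.projectPoints(np.asarray(P,float).reshape(-1,1,3),cv2.Rodrigues(T[:3,:3])[0],T[:3,3],c["mtx"],c["dist_coeffs"])[0].reshape(-1,2)
def ray(n,px):
    c=cams[n];u=cv2.undistortPoints(np.array([[px]],float),c["mtx"],c["dist_coeffs"])[0,0]
    d=c["pose"][:3,:3]@np.array([u[0],u[1],1]);return c["pose"][:3,3],d/np.linalg.norm(d)
def onz(n,px,z):
    o,d=ray(n,px);return o+d*(z-o[2])/d[2]
def tri(pxs):
    A=np.zeros((3,3));b=np.zeros(3);R=[]
    for n,p in pxs.items():
        o,d=ray(n,p);M=np.eye(3)-np.outer(d,d);A+=M;b+=M@o;R.append((o,d))
    X=np.linalg.solve(A,b);return X,[np.linalg.norm((np.eye(3)-np.outer(d,d))@(X-o))*1000 for o,d in R]
def box(x,y,z,yaw,s): # z = centre
    c,q=np.cos(yaw),np.sin(yaw);R=np.array([[c,-q,0],[q,c,0],[0,0,1]])
    g=np.array([[i,j,k] for i in(-.5,.5) for j in(-.5,.5) for k in(-.5,.5)])*s
    return g@R.T+[x,y,z]
def render(n,P,S=4):
    p=proj(n,P);h=cv2.convexHull(p.astype(np.float32)).reshape(-1,2)
    m=np.zeros((480*S,640*S),np.uint8)
    cv2.fillPoly(m,[np.round(((h+.5)*S-.5)*16).astype(np.int32)],255,shift=4)
    return cv2.resize(m,(640,480),interpolation=cv2.INTER_AREA)/255.
def fit(masks,ign,x0,s,views=("scene","top"),step=(.01,.01,.01,.15)):
    def f(v):
        e=0
        for n in views:
            d=np.abs(render(n,box(*v,s))-masks[n]);d[ign[n]]=0;e+=d.sum()
        return e
    best=None
    for k in range(3):
        sim=np.vstack([x0]+[np.array(x0)+np.eye(4)[i]*step[i]/(2**k) for i in range(4)])
        r=minimize(f,x0,method="Nelder-Mead",options=dict(initial_simplex=sim,xatol=1e-4,fatol=.05,maxiter=150));x0=r.x
    return r.x,r.fun
E
cat > m1.py <<'E'
from fit import *
np.set_printoptions(precision=4,suppress=True)
I={n:cv2.imread(f"pics/{n}0.png").astype(int) for n in("scene","top")}
Z={n:np.zeros((480,640),bool) for n in I}
def roi(n,x0,y0,x1,y1):
    m=Z[n].copy();m[y0:y1,x0:x1]=1;return m
# handle
mk={}
for n,r in(("scene",(163,175,195,220)),("top",(452,232,482,272))):
    b,g,rr=[I[n][...,i] for i in range(3)]
    mk[n]=((rr>2.2*g+15)&(rr>45)&(g<50)&roi(n,*r)).astype(float)
    print(n,mk[n].sum())
def rough(px,z): return onz("top",px,z)
p=rough((466,252),.123)
res={}
for nm,v in(("both",("scene","top")),):
    for yaw in(0,-.2):
        r=fit(mk,Z,[p[0],p[1],.098,yaw],np.array([.044,.018,.05]),v);print("handle",r)
hx=r[0]
drv={}
for n in I:
    drv[n]=cv2.dilate(np.maximum(render(n,box(*hx,np.array([.044,.018,.05]))),render(n,box(hx[0],hx[1],.045,hx[3],np.array([.03,.03,.09])))),np.ones((5,5)))>0
# stand
ms={}
for n,r in(("scene",(150,205,215,255)),("top",(428,230,482,288))):
    b,g,rr=[I[n][...,i] for i in range(3)]
    ms[n]=((rr<115)&roi(n,*r)).astype(float)
    m=(ms[n]*255).astype(np.uint8);print(n,ms[n].sum())
    cv2.imwrite(f"pics/ms_{n}.png",m)
for s in([.085,.075,.036],[.075,.085,.036]):
    print("stand",fit(ms,drv,[hx[0],hx[1],.018,hx[3]],np.array(s)))
# cover
mc={}
for n,r in(("scene",(330,205,440,310)),("top",(215,228,315,342))):
    b,g,rr=[I[n][...,i] for i in range(3)]
    m=(((b>rr-12)|((rr>140)&(b>rr-35)))&roi(n,*r)).astype(np.uint8)
    k,l,st,_=cv2.connectedComponentsWithStats(m);i=1+np.argmax(st[1:,4]);m=(l==i).astype(np.uint8)
    c=cv2.findContours(m,cv2.RETR_EXTERNAL,cv2.CHAIN_APPROX_NONE)[0][0]
    m2=np.zeros_like(m);cv2.fillPoly(m2,[c],1);mc[n]=m2.astype(float)
    cv2.imwrite(f"pics/mc_{n}.png",m2*255)
p=rough((264,285),.055)
print("cover",fit(mc,Z,[p[0],p[1],.0275,.1],np.array([.17,.13,.055])))
E
time python3 m1.py
```

```text
scene 454.0
top 333.0
handle (array([ 0.5778, -0.2054,  0.0975,  0.1869]), np.float64(240.78039215686275))
handle (array([ 0.5782, -0.2051,  0.0977,  0.1806]), np.float64(239.0392156862745))
scene 2038.0
top 1403.0
stand (array([ 0.5797, -0.2057,  0.0172, -0.1968]), np.float64(214.6588235294118))
stand (array([ 0.5772, -0.2091,  0.0182, -0.189 ]), np.float64(475.0862745098039))
cover (array([0.5081, 0.1955, 0.0305, 0.1968]), np.float64(388.64313725490194))
real	0m35.327s
user	0m27.693s
sys	0m16.913s
```

```bash
cat > ov.py <<'E'
from fit import *
def draw(src,n,boxes,roi,s,out):
    x,y,w,h=roi
    im=cv2.resize(cv2.imread(src)[y:y+h,x:x+w],None,fx=s,fy=s,interpolation=cv2.INTER_CUBIC)
    for v,sz in boxes:
        p=(proj(n,box(*v,np.array(sz)))+.5-[x,y])*s-.5
        for i in range(8):
            for j in range(i):
                if bin(i^j).count("1")==1: cv2.line(im,tuple(int(q) for q in p[i]),tuple(int(q) for q in p[j]),(0,255,0),1)
    return im
E
python3 - <<'E'
from ov import *
H=([ 0.5782, -0.2051,  0.0977,  0.1806],[.044,.018,.05]);S=([ 0.5797, -0.2057,  0.0172, -0.1968],[.085,.075,.036]);C=([0.5081, 0.1955, 0.0305, 0.1968],[.17,.13,.055])
a=draw("pics/scene0.png","scene",[H,S],(140,160,80,100),5,0)
b=draw("pics/top0.png","top",[H,S],(420,220,80,100),5,0)
cv2.imwrite("pics/o1.png",np.hstack([a,b[:,:400]]))
a=draw("pics/scene0.png","scene",[C],(330,205,110,110),3.6,0)
b=draw("pics/top0.png","top",[C],(215,232,110,110),3.6,0)
cv2.imwrite("pics/o2.png",np.hstack([a,b]))
E
```

```text
(no output)
```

View pics/o1.png

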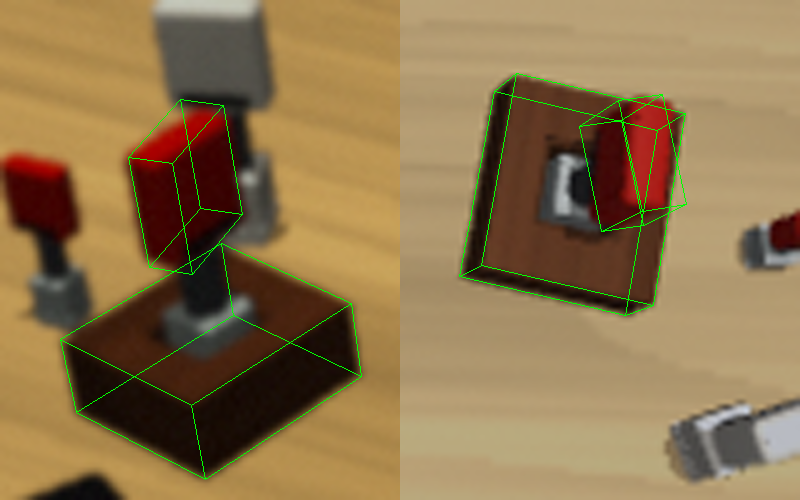

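View pics/o2.png

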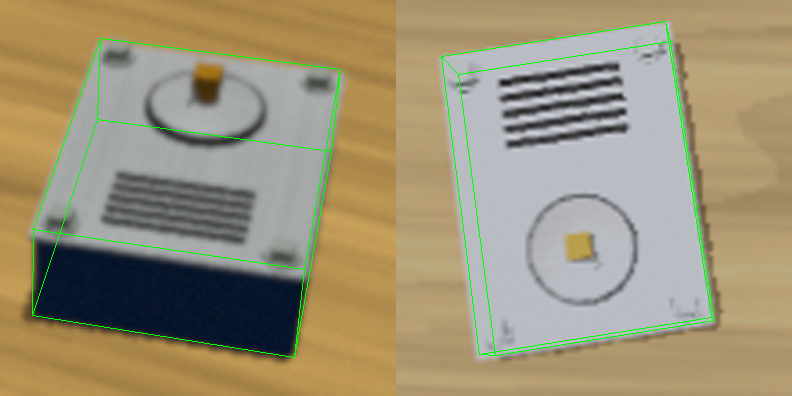

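The stand fits well. The handle's yaw is a false minimum (it should follow the stand), and the cover mask took in some shadow. I'll refit both and triangulate the screw head.

```bash
cat > m2.py <<'E'
exec(open("m1.py").read().split("def rough")[0])
for yaw in(-.19,-.1,-.3):
    r=fit(mk,Z,[.58,-.206,.0985,yaw],np.array([.044,.018,.05]));print("handle",r)
H=r[0]
mc={}
for n,r in(("scene",(330,205,440,310)),("top",(215,228,315,342))):
    b,g,rr=[I[n][...,i] for i in range(3)]
    if n=="top": m=((b>rr-10)&(b>130)&roi(n,*r))
    else: m=(((b>rr-5)&((b>110)|(b>rr+25)))&roi(n,*r))
    m=m.astype(np.uint8)
    k,l,st,_=cv2.connectedComponentsWithStats(m);i=1+np.argmax(st[1:,4]);m=(l==i).astype(np.uint8)
    c=cv2.findContours(m,cv2.RETR_EXTERNAL,cv2.CHAIN_APPROX_NONE)[0][0]
    m2=np.zeros_like(m);cv2.fillPoly(m2,[c],1);mc[n]=m2.astype(float)
    cv2.imwrite(f"pics/mc_{n}.png",m2*255)
for z,yw in((.0275,.15),(.0275,.1)):
    r=fit(mc,Z,[.508,.1955,z,yw],np.array([.17,.13,.055]));print("cover",r)
C=r[0]
print("cover top only",fit(mc,Z,list(C),np.array([.17,.13,.055]),("top",)))
print("cover scene only",fit(mc,Z,list(C),np.array([.17,.13,.055]),("scene",)))
c,s=np.cos(C[3]),np.sin(C[3]);print("pilot(cover)",C[0]-.035*c,C[1]-.035*s,C[2]+.0275)
# head mask
mh={}
for n,r in(("scene",(375,215,400,240)),("top",(255,290,280,312))):
    b,g,rr=[I[n][...,i] for i in range(3)]
    mh[n]=((rr>b*1.5+15)&(rr>60)&roi(n,*r)).astype(float);ys,xs=np.nonzero(mh[n]);print(n,mh[n].sum(),xs.min(),xs.max(),ys.min(),ys.max(),xs.mean(),ys.mean())
for z in(.071,.077): print("head",fit(mh,Z,[C[0]-.035*c,C[1]-.035*s,z,C[3]],np.array([.014,.014,.008]),step=(.005,.005,.005,.1)))
from ov import draw
Hh=(H,[.044,.018,.05])
a=draw("pics/scene0.png","scene",[Hh],(140,160,80,100),5,0)
b=draw("pics/top0.png","top",[Hh],(420,220,80,100),5,0)
cv2.imwrite("pics/o3.png",np.hstack([a,b]))
a=draw("pics/scene0.png","scene",[(C,[.17,.13,.055])],(330,205,110,110),3.6,0)
b=draw("pics/top0.png","top",[(C,[.17,.13,.055])],(215,232,110,110),3.6,0)
cv2.imwrite("pics/o4.png",np.hstack([a,b]))
E
python3 m2.py
```

```text
scene 454.0
top 333.0
handle (array([ 0.5779, -0.2055,  0.0969,  0.189 ]), np.float64(240.78039215686275))
handle (array([ 0.5774, -0.2058,  0.0976,  0.1645]), np.float64(243.90980392156862))
handle (array([ 0.578 , -0.2046,  0.0984,  0.2194]), np.float64(246.5254901960784))
cover (array([0.5068, 0.1957, 0.0338, 0.196 ]), np.float64(2055.1254901960783))
cover (array([0.5072, 0.1959, 0.032 , 0.1959]), np.float64(2057.419607843137))
cover top only (array([0.5068, 0.1953, 0.0364, 0.1905]), np.float64(80.51764705882354))
cover scene only (array([ 0.2535,  0.1138, -0.1492, -0.0508]), np.float64(912.9333333333334))
pilot(cover) 0.47282981205124025 0.18913521660607774 0.05947501241738758
scene 180.0 375 399 215 232 388.03333333333336 220.4111111111111
top 45.0 262 268 297 303 265.26666666666665 299.93333333333334
head (array([0.4727, 0.1885, 0.0742, 0.2676]), np.float64(149.20392156862744))
head (array([0.4728, 0.1888, 0.0746, 0.3151]), np.float64(148.6313725490196))
```

View pics/o3.png

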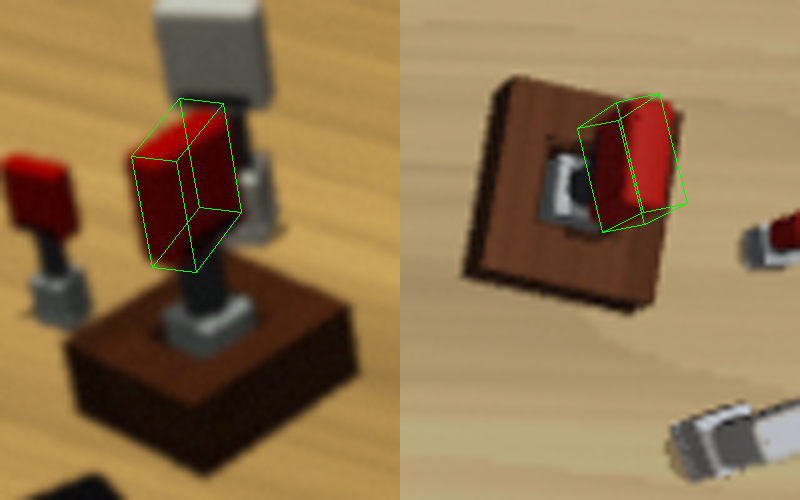

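View pics/o4.png

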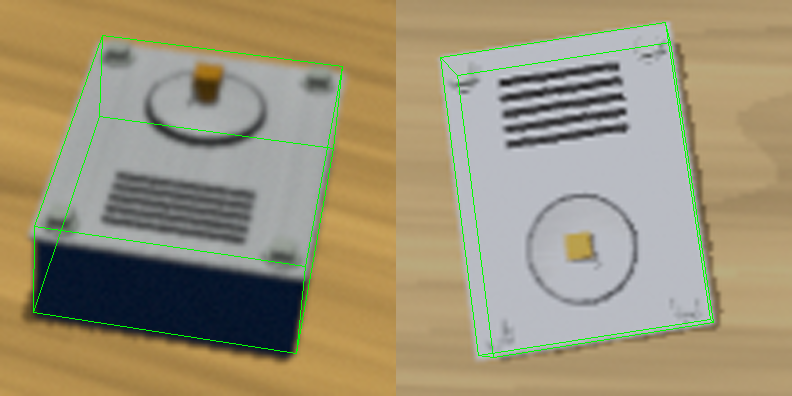

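```bash
cat > m3.py <<'E'
from fit import *
np.set_printoptions(precision=4,suppress=True)
I={n:cv2.imread(f"pics/{n}0.png").astype(int) for n in("scene","top")}
def roi(n,x0,y0,x1,y1):
    m=np.zeros((480,640),bool);m[y0:y1,x0:x1]=1;return m
out=[]
for n,r in(("scene",(163,175,195,220)),("top",(452,232,482,272))):
    b,g,rr=[I[n][...,i] for i in range(3)]
    m=((rr>2.2*g+15)&(rr>45)&(g<50)&roi(n,*r))
    x0,y0,x1,y1=r
    im=I[n][y0:y1,x0:x1].astype(np.uint8);mm=np.repeat((m[y0:y1,x0:x1]*255).astype(np.uint8)[...,None],3,2)
    out.append(cv2.resize(np.hstack([im,mm]),(400,280 if n=="scene" else 280),interpolation=cv2.INTER_NEAREST))
cv2.imwrite("pics/hm.png",np.hstack(out))
for n,r in(("scene",(370,210,405,245)),("top",(250,285,285,320))):
    x0,y0,x1,y1=r;cv2.imwrite(f"pics/hd_{n}.png",cv2.resize(I[n][y0:y1,x0:x1].astype(np.uint8),(560,560),interpolation=cv2.INTER_NEAREST))
cv2.imwrite("pics/hd.png",np.hstack([cv2.resize(cv2.imread(f"pics/hd_{n}.png"),(400,400)) for n in("scene","top")]))
E
python3 m3.py
```

```text
(no output)
```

View pics/hm.png

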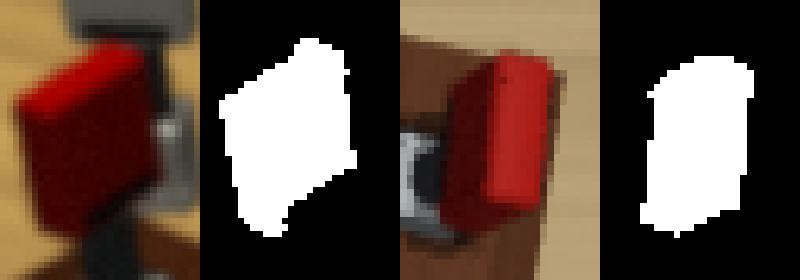

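View pics/hd.png

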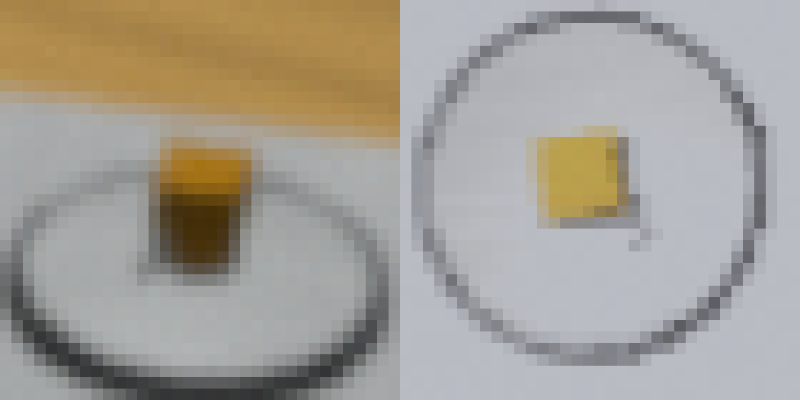

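```bash
cat > m4.py <<'E'
exec(open("m1.py").read().split("def rough")[0])
s=np.array([.044,.018,.05])
def cost(v,views=("scene","top")):
    return [np.abs(render(n,box(*v,s))-mk[n]).sum() for n in views]
for yaw in np.arange(-.4,.41,.1):
    f=lambda q:sum(cost([*q,yaw]))
    b=min((minimize(f,[.578+dx,-.206+dy,.098],method="Nelder-Mead",options=dict(initial_simplex=np.array([[0,0,0],[.008,0,0],[0,.008,0],[0,0,.008]])+[.578+dx,-.206+dy,.098],xatol=1e-4,fatol=.1)) for dx in(-.005,.005) for dy in (-.005,.005)),key=lambda r:r.fun)
    print(round(yaw,2),b.x,cost([*b.x,yaw]))
E
python3 m4.py
python3 - <<'E'
from fit import *
np.set_printoptions(precision=4,suppress=True)
from scipy.optimize import least_squares
def S(p,o,s): return (np.array(p)+.5)/s-.5+np.array(o)
# cover corners
Tp=S([(440,57),(668,21),(715,319),(479,354)],(215,232),3.6)-[[0,0]]
Sp=S([(100,40),(342,68),(302,275),(32,232),(28,317),(296,357)],(330,205),3.6)
Tp[:,0]-=0
# o2/o4 right half offset 396
Tp=S(np.array([(440,57),(668,21),(715,319),(479,354)])-[396,0],(215,232),3.6)
# local corners: top view TL=+x,+y ; TR=+x,-y ; BR=-x,-y ; BL=-x,+y
L=lambda sx,sy,sz:np.array([sx*.085,sy*.065,sz])
tl=[L(1,1,0),L(1,-1,0),L(-1,-1,0),L(-1,1,0)]
# scene: camera at +x looking -x: left = -y ; back = -x
sl=[L(-1,-1,0),L(-1,1,0),L(1,1,0),L(1,-1,0),L(1,-1,-.055),L(1,1,-.055)]
def W(v,l):
    c,q=np.cos(v[3]),np.sin(v[3]);R=np.array([[c,-q,0],[q,c,0],[0,0,1]]);return np.array(l)@R.T+v[:3]
for views in("ts","t","s"):
    def f(v):
        r=[]
        if "t" in views:r.append((proj("top",W(v,tl))-Tp).ravel())
        if "s" in views:r.append((proj("scene",W(v,sl))-Sp).ravel())
        return np.concatenate(r)
    r=least_squares(f,[.508,.195,.055,.15]);v=r.x
    print(views,v,"pilot",v[:2]-.035*np.array([np.cos(v[3]),np.sin(v[3])]),"rms",np.sqrt(np.mean(r.fun**2)));print(r.fun.round(1))
# head centre of top: scene px (crop 370,210 scale 400/35), top (250,285)
k=400/35
hs=S([(205,168)],(370,210),k)[0];ht=S([(582,175)],(250,285),k)[0]
ht=S([(582-400,175)],(250,285),k)[0]
print("head top tri",tri({"scene":hs,"top":ht}))
E
```

```text
scene 454.0
top 333.0
-0.4 [ 0.5798 -0.206   0.0983] [np.float64(236.95686274509802), np.float64(93.2078431372549)]
-0.3 [ 0.5792 -0.2046  0.0983] [np.float64(230.71764705882353), np.float64(78.3921568627451)]
-0.2 [ 0.5777 -0.2038  0.0974] [np.float64(213.52941176470586), np.float64(81.02745098039216)]
-0.1 [ 0.5773 -0.2042  0.0969] [np.float64(196.57647058823528), np.float64(85.34509803921569)]
-0.0 [ 0.5774 -0.2047  0.0986] [np.float64(173.6392156862745), np.float64(93.61176470588235)]
0.1 [ 0.5774 -0.2056  0.0962] [np.float64(148.44313725490196), np.float64(104.75686274509803)]
0.2 [ 0.5775 -0.2056  0.0968] [np.float64(128.47058823529412), np.float64(115.6392156862745)]
0.3 [ 0.5778 -0.2054  0.0972] [np.float64(144.63529411764705), np.float64(126.19999999999999)]
0.4 [ 0.5785 -0.206   0.0981] [np.float64(179.75294117647059), np.float64(138.95294117647057)]
ts [0.5083 0.1952 0.0571 0.1952] pilot [0.474  0.1884] rms 0.511150665089604
[ 0.8 -0.1 -0.3  0.2 -0.8 -0.5  0.4 -0.   0.  -0.1 -0.5  0.7  0.3 -1.
  0.1 -0.3  0.9  0.  -0.7  0.4]
t [0.5072 0.1942 0.0656 0.1968] pilot [0.4728 0.1874] rms 0.30588328125440584
[ 0.4 -0.3 -0.2 -0.2 -0.4 -0.1  0.2  0.5]
s [0.5138 0.1969 0.0616 0.1941] pilot [0.4794 0.1902] rms 0.4766232264944178
[-0.1 -0.4 -0.2  0.5  0.4 -0.8 -0.2 -0.2  0.6  0.2 -0.5  0.8]
head top tri (array([0.4726, 0.1885, 0.0797]), [np.float64(0.05623772042301799), np.float64(0.056237720423065074)])
```

```bash
python3 - <<'E'
from ov import *
for yaw,nm in((-.19,"o5"),):
    H=([.578,-.205,.098,yaw],[.044,.018,.05]);K=([.578,-.205,.0255,yaw],[.026,.026,.035])
    a=draw("pics/scene0.png","scene",[H,K],(155,170,50,75),8,0)
    b=draw("pics/top0.png","top",[H,K],(437,220,50,75),8,0)
    cv2.imwrite(f"pics/{nm}.png",np.hstack([a,b])[:600])
E
```

```text
(no output)
```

View pics/o5.png

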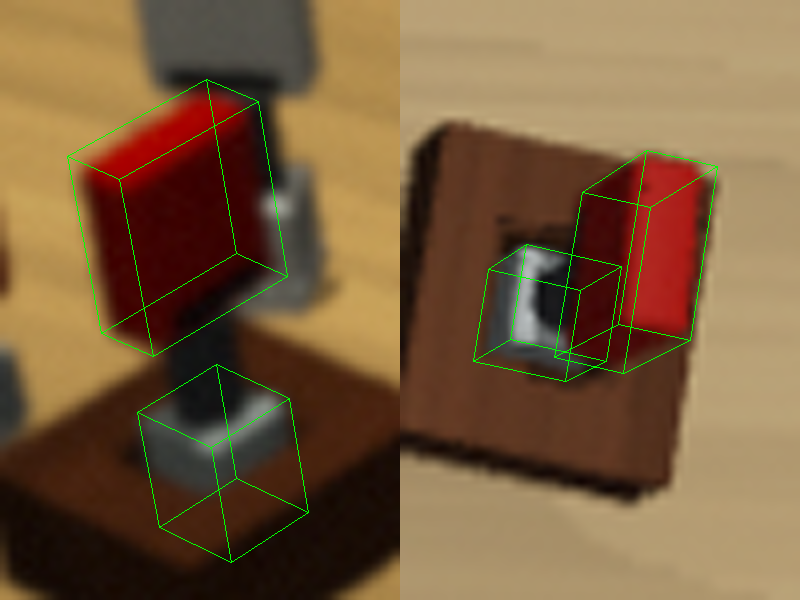

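The model at yaw -0.19 lines up, but the real handle looks about 12% smaller (rounded edges), which explains the false minimum. I'll refit with a free scale.

```bash
cat > m5.py <<'E'
exec(open("m1.py").read().split("def rough")[0])
best=[]
for yaw0 in(-.3,-.15,0):
  def f(v):
    return sum(np.abs(render(n,box(*v[:4],np.array([.044*v[4],.018*v[5],.05*v[4]])))-mk[n]).sum() for n in mk)
  x0=np.array([.578,-.205,.098,yaw0,.93,.85])
  for k in range(3):
    r=minimize(f,x0,method="Nelder-Mead",options=dict(initial_simplex=np.vstack([x0,x0+np.diag([.006,.006,.006,.15,.05,.1])/2**k]),xatol=1e-4,fatol=.1,maxiter=250));x0=r.x
  print(r.x,r.fun)
E
python3 m5.py
```

```text
scene 454.0
top 333.0
[ 0.5786 -0.2047  0.0992 -0.0706  0.8901  0.7627] 86.96470588235294
[ 0.5789 -0.2045  0.0995 -0.0535  0.8996  0.781 ] 88.85098039215686
[ 0.5788 -0.2044  0.0993 -0.0766  0.9112  0.7378] 87.73725490196078
```

```bash
cat > go.py <<'E'
import numpy as np,sys
from scipy.spatial.transform import Rotation as Ro
from cell import arm
np.set_printoptions(precision=4,suppress=True)
def heading(R): return np.arctan2(R[1,0],R[0,0])
def st(o=None):
    o=o or arm.observe();R=Ro.from_rotvec(o["ee_rot"]).as_matrix()
    print("t",round(o["clock"],2),"pos",np.array(o["position"]),"head",round(heading(R),4),"tilt",R[:2,2].round(4),"j",np.array(o["joints"]).round(3),"F",np.array(o["force"]).round(2),"T",np.array(o["ft_torque"]).round(3),"w_mm",round(o["width"]*91.8,1));return o,R
def plan(target,head,ref=None):
    o,R=st()
    p=np.array(o["position"]) if ref is None else np.array(ref)
    d=R.T@(np.array(target)-p)*1000
    tw=-(head-heading(R)); tw=(tw+np.pi)%(2*np.pi)-np.pi
    print("shift mm",d.round(1),"twist",round(tw,3))
E
python3 - <<'E'
from go import *
from fit import onz,tri
for px in((503,267),(495,307),(484,309),(494,269)): print(px,onz("top",px,0),onz("top",px,.12))
print("white top",tri({"scene":(182,159.5),"top":(501,303)}),"small top",tri({"scene":(147,192.5),"top":(506,265)}), "tin",tri({"scene":(300,209),"top":(359,309)}))
plan([.578,-.2045,.36],-.15)
E
```

```text
(503, 267) [ 0.5682 -0.3219  0.    ] [ 0.5477 -0.2707  0.12  ]
(495, 307) [ 0.4794 -0.3002  0.    ] [ 0.47   -0.2517  0.12  ]
(484, 309) [ 0.4745 -0.2753  0.    ] [ 0.4657 -0.2299  0.12  ]
(494, 269) [ 0.563 -0.301  0.   ] [ 0.5432 -0.2524  0.12  ]
white top (array([ 0.4776, -0.2641,  0.1167]), [np.float64(1.1508509876240638), np.float64(1.1508509876242197)]) small top (array([ 0.5598, -0.2968,  0.074 ]), [np.float64(0.12358001861427706), np.float64(0.12358001861423158)]) tin (array([0.4631, 0.002 , 0.0573]), [np.float64(0.43207349189825317), np.float64(0.4320734918981948)])
t 0.1 pos [ 0.2767 -0.5602  0.404 ] head 0.4587 tilt [-0.0007  0.0011] j [ 1.009  0.435  0.025  1.574 -0.012  1.134 -0.075] F [ 0.25  0.26 -0.2 ] T [ 0.001  0.045 -0.019] w_mm 91.7
shift mm [ 427.7 -185.4   44.2] twist 0.609
```

{"op": "move_arm", "data": {"steps": [[30,-13,3,0.05],[80,-35,8,0.12],[135,-58,14,0.2],[190,-82,20,0.28],[245,-106,25,0.36],[300,-130,31,0.44],[350,-152,36,0.52],[395,-171,41,0.57],[420,-182,44,0.6],[428,-185,44,0.61],[428,-185,44,0.61],[428,-185,44,0.61]], "grip": 45, "grip_force": 40}}

```text
clock: 1.6
position: [0.5777, -0.2068, 0.3609]
ee_rot: [3.131, -0.241, -0.0]
force: [0.2, -0.4, -0.0]
width: 0.494
```

```bash
python3 - <<'E'
from go import *
import cv2
for n in("scene","top"): cv2.imwrite(f"pics/{n}1.png",cv2.cvtColor(arm.get_image(n),cv2.COLOR_RGB2BGR))
a=cv2.imread("pics/scene1.png");b=cv2.imread("pics/top1.png")
cv2.imwrite("pics/v1.png",cv2.resize(np.hstack([a[60:280,90:290],b[140:360,380:580]]),(800,440)))
plan([.578,-.2045,.259],-.15)
E
```

```text
t 1.7 pos [ 0.5778 -0.2065  0.361 ] head -0.1533 tilt [-0.     -0.0006] j [ 0.235  0.453  0.03   1.659 -0.014  1.03  -1.455] F [ 0.63 -0.54 -0.21] T [ 0.044  0.064 -0.021] w_mm 45.2
shift mm [ -0.1  -2.1 102. ] twist -0.003
```

View pics/v1.png

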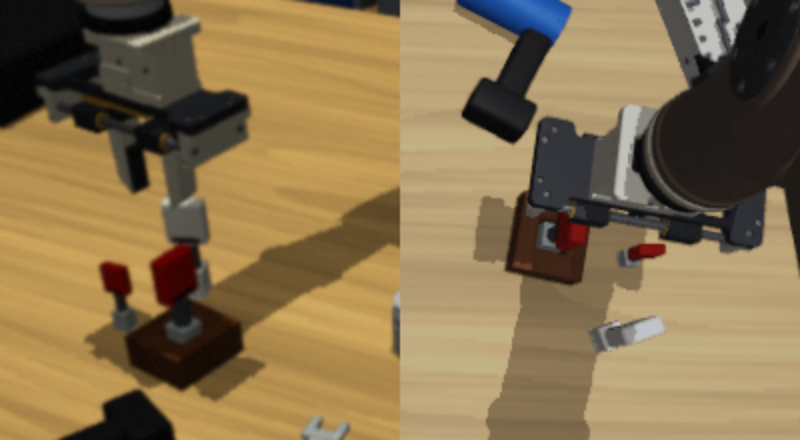

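{"op": "move_arm", "data": {"steps": [[0,-2,15,0],[0,-2,40,0],[0,-2,65,0],[0,-2,85,0],[0,-2,97,0],[0,-2,101,0],[0,-2,101,0],[0,-2,101,0]]}}

```text
clock: 2.7
position: [0.5792, -0.2031, 0.2605]
ee_rot: [3.132, -0.237, 0.002]
force: [1.1, -0.4, 0.6]
width: 0.487
```

```bash
python3 - <<'E'
from go import *
import cv2
a=cv2.cvtColor(arm.get_image("scene"),cv2.COLOR_RGB2BGR)
cv2.imwrite("pics/scene2.png",a);cv2.imwrite("pics/v2.png",cv2.resize(a[140:260,110:250],(700,600),interpolation=cv2.INTER_CUBIC))
st()
E
```

```text
t 2.75 pos [ 0.5792 -0.2031  0.2605] head -0.1513 tilt [ 0.0012 -0.0004] j [ 0.236  0.563  0.02   1.757 -0.015  0.821 -1.459] F [-0.31 -0.26  0.07] T [0.073 0.014 0.023] w_mm 44.9
```

View pics/v2.png

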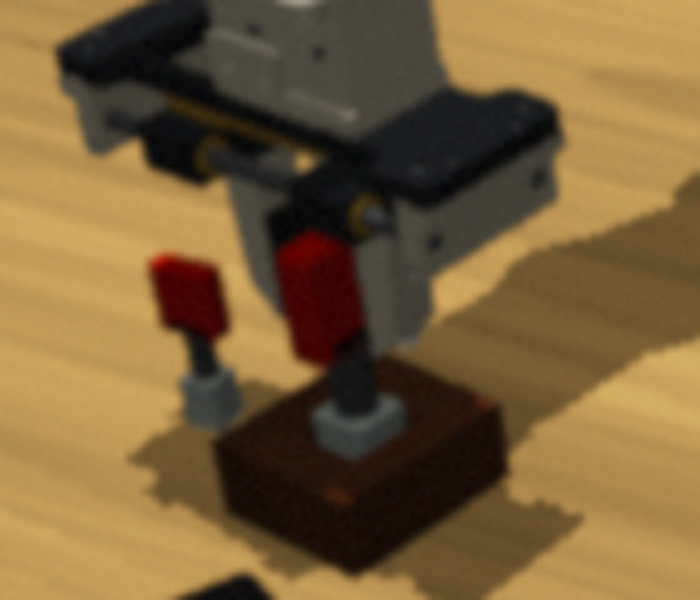

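The red handle (c. 320,300 in the crop) stands between the open fingers. Closing.

{"op": "move_arm", "data": {"steps": [[0,0,0,0],[0,0,0,0],[0,0,0,0],[0,0,0,0],[0,0,0,0],[0,0,0,0]], "grip": 10, "grip_force": 55}}

```text
clock: 3.5
position: [0.5789, -0.2031, 0.2598]
ee_rot: [3.132, -0.238, 0.0]
force: [-0.5, -1.4, 0.3]
width: 0.194
```

```bash
python3 - <<'E'
from go import *
st()
E
```

```text
t 3.5 pos [ 0.5789 -0.2031  0.2598] head -0.1514 tilt [ 0.     -0.0002] j [ 0.236  0.563  0.02   1.757 -0.015  0.821 -1.459] F [-0.54 -1.36  0.29] T [-0.197  0.076  0.021] w_mm 17.8
```

{"op": "move_arm", "data": {"steps": [[0,0,-5,0],[0,0,-15,0],[0,0,-30,0],[0,0,-50,0],[0,0,-70,0],[0,0,-90,0],[0,0,-100,0],[0,0,-100,0],[0,0,-100,0]]}}

```text
clock: 4.62
position: [0.5787, -0.2029, 0.3591]
ee_rot: [-3.132, 0.237, 0.002]
force: [0.5, -0.0, -2.4]
width: 0.195
```

```bash
python3 - <<'E'
from go import *
import cv2
for n in("scene","top"): cv2.imwrite(f"pics/{n}3.png",cv2.cvtColor(arm.get_image(n),cv2.COLOR_RGB2BGR))
a=cv2.imread("pics/scene3.png");b=cv2.imread("pics/top3.png")
cv2.imwrite("pics/v3.png",cv2.resize(np.hstack([a[120:260,110:250],b[180:320,420:560]]),(800,400),interpolation=cv2.INTER_CUBIC))
plan([.4726,.1885,.40],.195+np.pi)
E
```

```text
t 4.72 pos [ 0.5787 -0.2029  0.3589] head -0.1512 tilt [-0.0014  0.0004] j [ 0.23   0.455  0.028  1.661 -0.014  1.027 -1.459] F [ 0.09  0.28 -2.41] T [-0.006  0.02  -0.011] w_mm 17.6
shift mm [-163.9 -371.   -40.8] twist 2.795
```

View pics/v3.png

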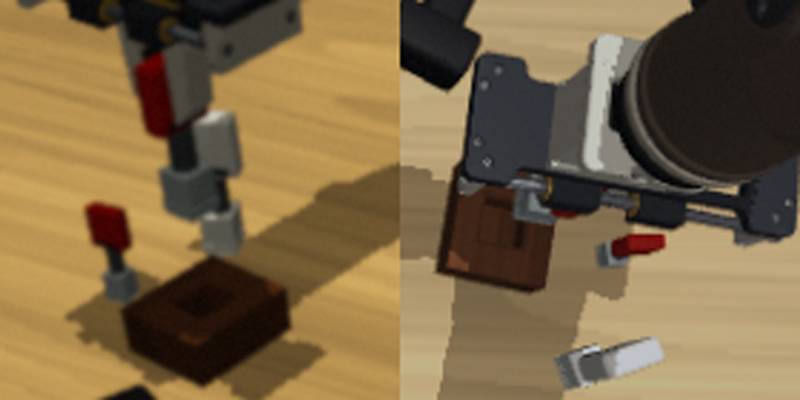

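The driver came free (17.6 mm between the pads, about 2.4 N hanging). I'll carry it over the cover while turning counter-clockwise to get a full clockwise stroke.

{"op": "move_arm", "data": {"steps": [[-4,-10,-8,-0.1],[-14,-32,-20,-0.25],[-30,-66,-32,-0.42],[-48,-107,-41,-0.59],[-66,-149,-41,-0.76],[-84,-191,-41,-0.93],[-103,-233,-41,-1.1],[-121,-275,-41,-1.27],[-138,-312,-41,-1.44],[-151,-341,-41,-1.6],[-160,-361,-41,-1.75],[-164,-370,-41,-1.8],[-164,-371,-41,-1.8]]}}

```text
clock: 6.35
position: [0.4727, 0.1884, 0.4004]
ee_rot: [-2.135, -2.305, 0.001]
force: [-0.1, 0.3, -1.6]
width: 0.192
```

{"op": "move_arm", "data": {"steps": [[0,0,0,-0.15],[0,0,0,-0.32],[0,0,0,-0.5],[0,0,0,-0.68],[0,0,0,-0.86],[0,0,0,-1.04],[0,0,0,-1.22],[0,0,0,-1.4],[0,0,0,-1.55],[0,0,0,-1.65],[0,0,0,-1.69],[0,0,0,-1.69],[0,0,0,-1.69]]}}

```text
clock: 7.98
position: [0.4728, 0.1882, 0.4007]
ee_rot: [-0.306, 3.127, -0.0]
force: [0.3, 1.1, -1.7]
width: 0.191
```

```bash
python3 - <<'E'
from go import *
import cv2
for n in("scene","top"): cv2.imwrite(f"pics/{n}4.png",cv2.cvtColor(arm.get_image(n),cv2.COLOR_RGB2BGR))
a=cv2.imread("pics/scene4.png");b=cv2.imread("pics/top4.png")
cv2.imwrite("pics/v4.png",cv2.resize(np.hstack([a[100:300,300:500],b[190:390,180:380]]),(800,400),interpolation=cv2.INTER_CUBIC))
plan([.4726,.1885,.36],.195+np.pi)
E
```

```text
t 8.07 pos [0.4727 0.1884 0.4007] head -2.9457 tilt [ 0.0001 -0.0002] j [ 0.168  0.374 -0.85   1.807  0.313  1.102  0.975] F [ 0.21 -0.08 -1.01] T [ 0.145 -0.203  0.033] w_mm 18.1
shift mm [ 0.1  0.1 40.7] twist 0.001
```

View pics/v4.png

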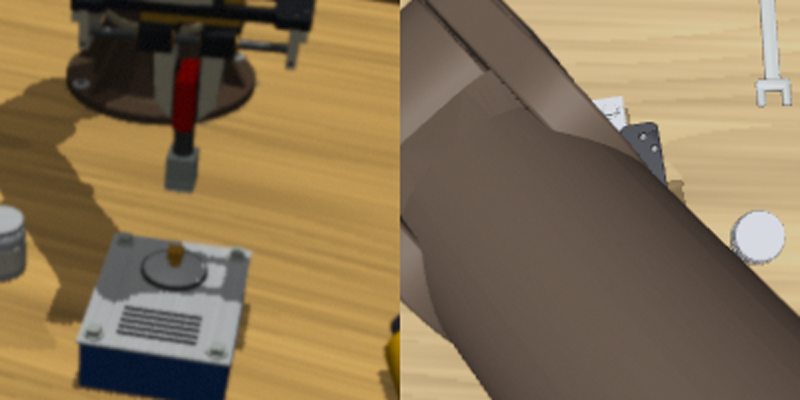

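```bash
python3 - <<'E'
from ov import *
from go import *
o,R=st();p=o["position"];h=heading(R)
m=p[2]-.2518
B=[([p[0],p[1],m+.0175,h],[.026,.026,.035]),([p[0],p[1],m+.09,h],[.044,.018,.05]),([.4726,.1885,.0757,.195],[.014,.014,.008])]
a=draw("pics/scene4.png","scene",B,(350,120,75,110),5.4,0)
H=([.5787,-.2029,.3589-.2518+.0175,-.151],[.026,.026,.035]);H2=([.5787,-.2029,.3589-.2518+.09,-.151],[.044,.018,.05])
b=draw("pics/scene3.png","scene",[H,H2],(140,110,70,110),5.4,0)
cv2.imwrite("pics/o6.png",np.hstack([a,b]))
E
```

```text
t 8.07 pos [0.4727 0.1884 0.4007] head -2.9457 tilt [ 0.0001 -0.0002] j [ 0.168  0.374 -0.85   1.807  0.313  1.102  0.975] F [ 0.21 -0.08 -1.01] T [ 0.145 -0.203  0.033] w_mm 18.1
```

View pics/o6.png

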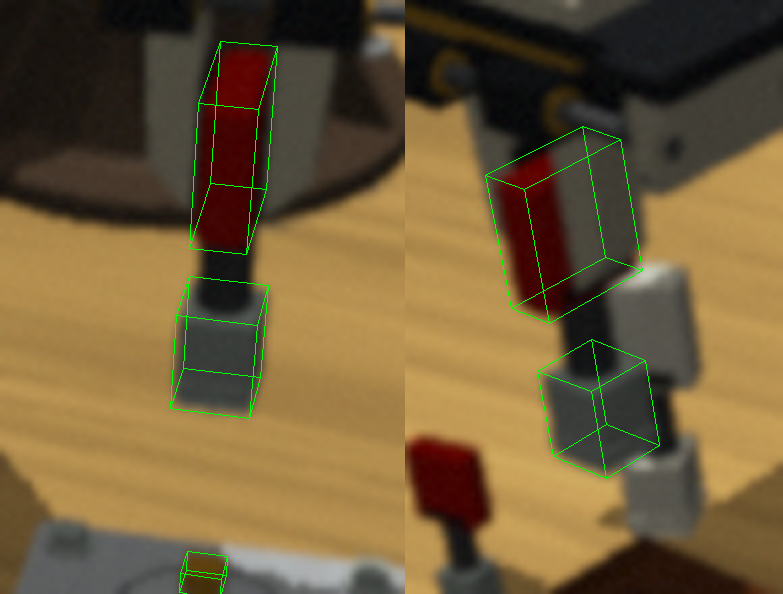

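The predicted socket and handle boxes lie on the image to within half a pixel in both pictures, and the screw-head box matches. Going down.

{"op": "move_arm", "data": {"steps": [[0,0,12,0],[0,0,30,0],[0,0,48,0],[0,0,58,0],[0,0,62,0],[0,0,62,0],[0,0,62,0]]}}

```text
clock: 8.95
position: [0.4729, 0.1887, 0.3392]
ee_rot: [-0.309, 3.126, 0.0]
force: [-0.2, -0.6, -1.4]
width: 0.193
```

```bash
python3 - <<'E'
from go import *
from ov import *
o,R=st();p=o["position"];h=heading(R)
m=p[2]-.2518
cv2.imwrite("pics/scene5.png",cv2.cvtColor(arm.get_image("scene"),cv2.COLOR_RGB2BGR))
B=[([p[0],p[1],m+.0175,h],[.026,.026,.035]),([.4726,.1885,.0757,.195],[.014,.014,.008])]
a=draw("pics/scene5.png","scene",B,(350,170,75,75),7,0)
b=draw("pics/scene5.png","scene",[],(350,170,75,75),7,0)[:,:275]
cv2.imwrite("pics/o7.png",np.hstack([a,b]))
E
```

```text
t 8.95 pos [0.4729 0.1887 0.3392] head -2.9445 tilt [0.0008 0.0004] j [ 0.129  0.441 -0.814  1.887  0.385  0.975  0.909] F [-0.18 -0.62 -1.37] T [ 0.145 -0.139 -0.041] w_mm 17.7
```

View pics/o7.png

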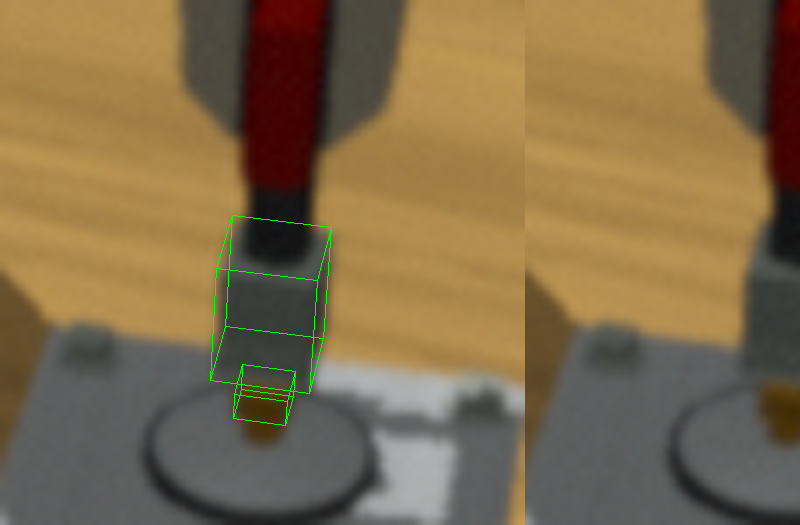

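{"op": "move_arm", "data": {"steps": [[0,0,3,0],[0,0,6,0],[0,0,9,0],[0,0,11,0],[0,0,12,0],[0,0,12,0]]}}

```text
clock: 9.75
position: [0.4728, 0.1885, 0.3267]
ee_rot: [-0.309, 3.126, 0.0]
force: [0.9, 0.2, -1.6]
width: 0.198
```

{"op": "move_arm", "data": {"steps": [[0,0,1,0],[0,0,2,0],[0,0,3,0],[0,0,4,0],[0,0,4,0]]}}

```text
clock: 10.38
position: [0.4728, 0.1885, 0.3227]
ee_rot: [-0.309, 3.126, 0.0]
force: [1.8, 1.2, -0.8]
width: 0.196
```

{"op": "move_arm", "data": {"steps": [[0,0,1,0],[0,0,2,0],[0,0,2,0]]}}

```text
clock: 10.75
position: [0.4728, 0.1885, 0.321]
ee_rot: [-0.309, 3.126, -0.0]
force: [0.6, -0.4, 5.4]
width: 0.194
```

```bash
python3 - <<'E'
from go import *
st()
E
```

```text
t 10.75 pos [0.4728 0.1885 0.321 ] head -2.9445 tilt [ 0.0005 -0.    ] j [ 0.115  0.463 -0.8    1.909  0.409  0.939  0.888] F [ 0.58 -0.36  5.41] T [-0.048 -0.249  0.006] w_mm 17.8
```

{"op": "move_arm", "data": {"steps": [[0,0,0.5,0],[0,0,1,0],[0,0,1.5,0],[0,0,1.5,0]]}}

```text
clock: 11.25
position: [0.4728, 0.1887, 0.3199]
ee_rot: [-0.309, 3.125, -0.0]
force: [-0.9, -0.8, 9.2]
width: 0.194
```

```bash
python3 - <<'E'
from go import *
from ov import *
o,R=st();p=o["position"];h=heading(R)
m=p[2]-.2518
cv2.imwrite("pics/scene6.png",cv2.cvtColor(arm.get_image("scene"),cv2.COLOR_RGB2BGR))
B=[([p[0],p[1],m+.0175,h],[.026,.026,.035])]
a=draw("pics/scene6.png","scene",B,(350,170,55,75),7,0)
b=draw("pics/scene6.png","scene",[],(350,170,55,75),7,0)
cv2.imwrite("pics/o8.png",np.hstack([a,b]))
E
```

```text
t 11.25 pos [0.4728 0.1887 0.3199] head -2.9444 tilt [ 0.0009 -0.0001] j [ 0.114  0.464 -0.8    1.91   0.41   0.937  0.886] F [-0.93 -0.81  9.17] T [-0.294  0.022 -0.003] w_mm 17.8
```

View pics/o8.png

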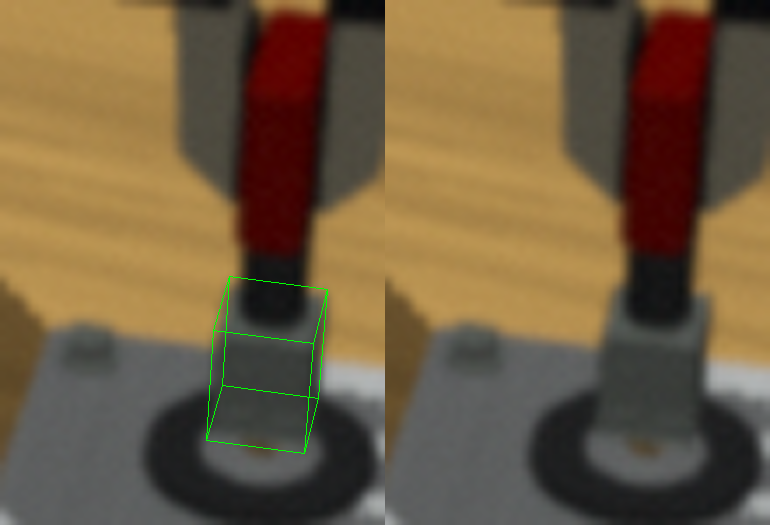

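{"op": "move_arm", "data": {"steps": [[0,0,0.5,0],[0,0,1,0],[0,0,1.5,0],[0,0,1.5,0]]}}

```text
clock: 11.8
position: [0.4728, 0.1887, 0.3187]
ee_rot: [-0.309, 3.125, -0.001]
force: [-2.5, -1.8, 15.1]
width: 0.19
```

```bash
python3 - <<'E'
from go import *
st()
E
```

```text
t 11.8 pos [0.4728 0.1887 0.3187] head -2.9445 tilt [ 0.0011 -0.0002] j [ 0.112  0.465 -0.798  1.911  0.412  0.935  0.884] F [-2.46 -1.78 15.11] T [-0.472  0.328 -0.061] w_mm 17.5
```

{"op": "move_arm", "data": {"steps": [[0,0,-0.2,0.06],[0,0,-0.2,0.13],[0,0,-0.2,0.2],[0,0,-0.1,0.27],[0,0,0,0.34],[0,0,0,0.36]]}}

```text
clock: 12.55
position: [0.4729, 0.1887, 0.3186]
ee_rot: [0.258, 3.13, 0.0]
force: [-1.5, -0.8, 11.1]
width: 0.193
```

```bash
python3 - <<'E'
from go import *
st()
E
```

```text
t 12.55 pos [0.4729 0.1887 0.3186] head 2.9773 tilt [ 0.0014 -0.0001] j [ 0.051  0.44  -0.708  1.916  0.358  0.913  0.573] F [-1.48 -0.79 11.06] T [-0.335 -0.099 -0.005] w_mm 17.7
```

{"op": "move_arm", "data": {"steps": [[0,0,0.6,0.08],[0,0,0.7,0.16],[0,0,0.8,0.24],[0,0,0.9,0.32],[0,0,1.0,0.4],[0,0,1.1,0.46],[0,0,1.1,0.46]]}}

```text
clock: 13.42
position: [0.4731, 0.1886, 0.3178]
ee_rot: [0.964, 2.988, 0.001]
force: [-1.4, -1.4, 12.7]
width: 0.19
```

```bash
python3 - <<'E'
from go import *
st()
E
```

```text
t 13.43 pos [0.4731 0.1886 0.3178] head 2.5177 tilt [ 0.0019 -0.0001] j [-0.029  0.414 -0.595  1.923  0.296  0.89   0.173] F [-1.43 -1.37 12.68] T [-0.597  0.034 -0.006] w_mm 17.5
```

{"op": "move_arm", "data": {"steps": [[0,0,0.2,0.08],[0,0,0.3,0.16],[0,0,0.45,0.24],[0,0,0.6,0.32],[0,0,0.7,0.4],[0,0,0.85,0.48],[0,0,1.0,0.56],[0,0,1.1,0.6],[0,0,1.1,0.6]]}}

```text
clock: 14.55
position: [0.4731, 0.1885, 0.3166]
ee_rot: [1.804, 2.57, 0.002]
force: [0.6, -1.4, 11.7]
width: 0.189
```

```bash
python3 - <<'E'
from go import *
st()
E
```

```text
t 14.55 pos [0.4731 0.1885 0.3166] head 1.9178 tilt [ 0.0019 -0.0001] j [-0.136  0.388 -0.451  1.933  0.22   0.867 -0.354] F [ 0.59 -1.44 11.7 ] T [-0.509 -0.028 -0.038] w_mm 17.4
```

{"op": "move_arm", "data": {"steps": [[0,0,0.4,0.08],[0,0,0.55,0.16],[0,0,0.65,0.24],[0,0,0.8,0.32],[0,0,0.9,0.4],[0,0,1.05,0.48],[0,0,1.15,0.56],[0,0,1.3,0.64],[0,0,1.45,0.72],[0,0,1.5,0.76],[0,0,1.5,0.76]]}}

```text
clock: 15.92
position: [0.4731, 0.1882, 0.3151]
ee_rot: [2.629, 1.718, 0.002]
force: [-0.0, -3.0, 13.8]
width: 0.196
```

```bash
python3 - <<'E'
from go import *
st()
E
```

```text
t 15.93 pos [0.4731 0.1882 0.3151] head 1.1577 tilt [ 0.0017 -0.0004] j [-0.271  0.367 -0.273  1.945  0.131  0.845 -1.028] F [-0.03 -2.99 13.84] T [-1.154  0.066  0.005] w_mm 18.0
```

{"op": "move_arm", "data": {"steps": [[0,0,0.1,0.08],[0,0,0.2,0.16],[0,0,0.35,0.24],[0,0,0.45,0.32],[0,0,0.6,0.4],[0,0,0.7,0.48],[0,0,0.8,0.56],[0,0,0.95,0.64],[0,0,1.05,0.72],[0,0,1.1,0.76],[0,0,1.1,0.76]]}}

```text
clock: 17.3
position: [0.4729, 0.1881, 0.314]
ee_rot: [3.079, 0.62, 0.002]
force: [-1.2, -3.1, 14.9]
width: 0.193
```

```bash
python3 - <<'E'
from go import *
from ov import *
o,R=st();p=o["position"];h=heading(R)
m=p[2]-.2518
cv2.imwrite("pics/scene7.png",cv2.cvtColor(arm.get_image("scene"),cv2.COLOR_RGB2BGR))
B=[([p[0],p[1],m+.0175,h],[.026,.026,.035]),([p[0],p[1],m+.09,h],[.044,.018,.05])]
a=draw("pics/scene7.png","scene",B,(350,160,55,85),7,0)
b=draw("pics/scene7.png","scene",[],(350,160,55,85),7,0)
cv2.imwrite("pics/o9.png",np.hstack([a,b]))
E
```

```text
t 17.3 pos [0.4729 0.1881 0.314 ] head 0.3977 tilt [ 0.0011 -0.0003] j [-0.407  0.354 -0.098  1.958  0.047  0.831 -1.704] F [-1.16 -3.12 14.86] T [-1.049  0.397  0.059] w_mm 17.7
```

View pics/o9.png

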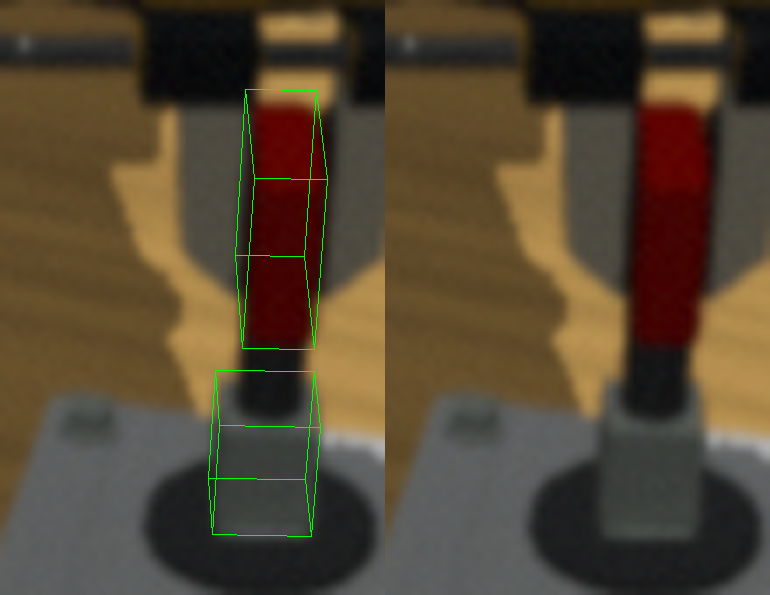

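{"op": "move_arm", "data": {"steps": [[0,0,0,0.08],[0,0,0,0.16],[0,0,0.1,0.24],[0,0,0.2,0.32],[0,0,0.3,0.4],[0,0,0.4,0.48],[0,0,0.4,0.5],[0,0,0.4,0.5]]}}

```text
clock: 18.35
position: [0.4726, 0.1884, 0.3134]
ee_rot: [-3.137, 0.16, -0.0]
force: [-2.2, -2.3, 14.2]
width: 0.194
```

```bash
python3 - <<'E'
from go import *
st()
E
```

```text
t 18.35 pos [0.4726 0.1884 0.3134] head -0.1017 tilt [0.0002 0.0001] j [-0.497  0.35   0.016  1.966 -0.008  0.825 -2.149] F [-2.16 -2.27 14.16] T [-0.544  0.904  0.019] w_mm 17.8
```

Now I'll unload gradually. The height at the same light push (5.4 N reading at z = 0.3210 before turning) gives the sunk depth with spring-back included.

{"op": "move_arm", "data": {"steps": [[0,0,-1,0],[0,0,-2,0],[0,0,-3,0],[0,0,-3,0],[0,0,-3,0]]}}

```text
clock: 18.98
position: [0.4725, 0.1885, 0.3158]
ee_rot: [-3.138, 0.159, 0.0]
force: [-1.2, -1.1, 4.5]
width: 0.194
```

```bash
python3 - <<'E'
from go import *
st()
E
```

```text
t 18.98 pos [0.4725 0.1885 0.3158] head -0.1012 tilt [-0.0002  0.    ] j [-0.497  0.347  0.016  1.964 -0.008  0.831 -2.149] F [-1.21 -1.08  4.48] T [-0.231  0.188 -0.048] w_mm 17.8
```

{"op": "move_arm", "data": {"steps": [[0,0,1,0],[0,0,2,0],[0,0,2.9,0],[0,0,3,0.08],[0,0,3.1,0.16],[0,0,3.2,0.22],[0,0,3.2,0.22]]}}

```text
clock: 19.85
position: [0.4726, 0.1886, 0.3133]
ee_rot: [-3.1, 0.504, -0.0]
force: [-1.9, -2.0, 14.0]
width: 0.194
```

{"op": "move_arm", "data": {"steps": [[0,0,-1,0],[0,0,-2,0],[0,0,-3,0],[0,0,-3,0],[0,0,-3,0]]}}

```text
clock: 20.48
position: [0.4725, 0.1886, 0.3156]
ee_rot: [-3.101, 0.502, 0.0]
force: [-0.4, 0.0, 6.1]
width: 0.193
```

```bash
python3 - <<'E'
from go import *
st()
E
```

```text
t 20.48 pos [0.4725 0.1886 0.3156] head -0.3211 tilt [-0.0001  0.0002] j [-0.537  0.347  0.067  1.967 -0.031  0.829 -2.345] F [-0.43  0.03  6.06] T [-0.033  0.232  0.003] w_mm 17.7
```

{"op": "move_arm", "data": {"steps": [[0,0,-2,0],[0,0,-6,0],[0,0,-12,0],[0,0,-22,0],[0,0,-34,0],[0,0,-40,0],[0,0,-40,0]]}}

```text
clock: 21.35
position: [0.4728, 0.1885, 0.356]
ee_rot: [-3.1, 0.502, -0.002]
force: [1.0, -0.0, -1.8]
width: 0.198
```

```bash
python3 - <<'E'
from go import *
from ov import *
o,R=st();p=o["position"];h=heading(R)
m=p[2]-.2518
cv2.imwrite("pics/scene8.png",cv2.cvtColor(arm.get_image("scene"),cv2.COLOR_RGB2BGR))
B=[([p[0],p[1],m+.0175,h],[.026,.026,.035]),([p[0],p[1],m+.09,h],[.044,.018,.05]),([.4726,.1885,.0757-.005,.195+.1],[.014,.014,.008])]
a=draw("pics/scene8.png","scene",B,(355,140,55,105),5.5,0)
b=draw("pics/scene8.png","scene",[],(355,140,55,105),5.5,0)
cv2.imwrite("pics/o10.png",np.hstack([a,b]))
q0=cv2.imread("pics/scene0.png")[205:255,362:412];q1=cv2.imread("pics/scene8.png")[205:255,362:412]
cv2.imwrite("pics/o11.png",cv2.resize(np.hstack([q0,q1]),(800,400),interpolation=cv2.INTER_CUBIC))
E
```

```text
t 21.35 pos [0.4728 0.1885 0.356 ] head -0.3212 tilt [0.0011 0.0006] j [-0.542  0.297  0.072  1.921 -0.026  0.924 -2.349] F [ 1.   -0.01 -1.76] T [ 0.094  0.036 -0.037] w_mm 18.2
```

View pics/o10.png

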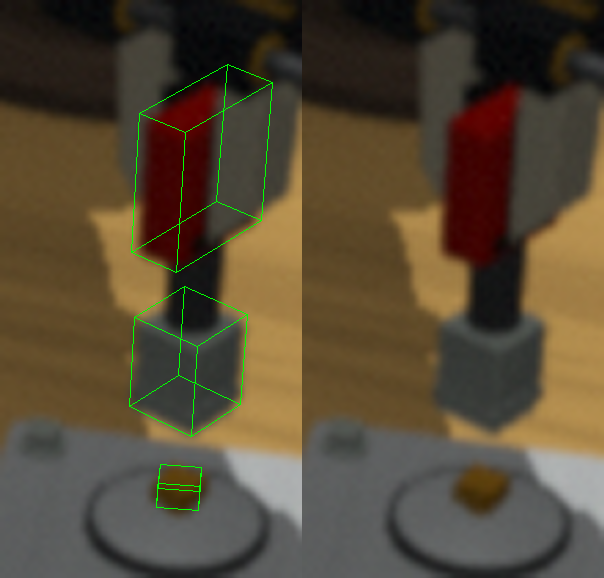

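View pics/o11.png

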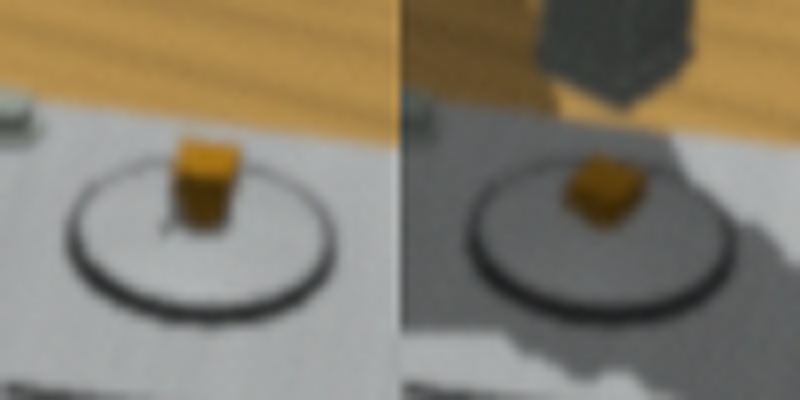

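The head has turned with the socket and dropped about 2.2 px, roughly 5 mm. I'll re-touch it lightly to measure the depth after full release.

{"op": "move_arm", "data": {"steps": [[0,0,10,0],[0,0,22,0],[0,0,32,0],[0,0,36,0],[0,0,38,0],[0,0,39,0],[0,0,39,0],[0,0,39,0]]}}

```text
clock: 22.4
position: [0.4725, 0.1884, 0.3165]
ee_rot: [3.101, -0.502, -0.0]
force: [-3.6, -0.7, 2.8]
width: 0.192
```

```bash
python3 - <<'E'
from go import *
st()
E
```

```text
t 22.4 pos [0.4725 0.1884 0.3165] head -0.3213 tilt [-0.0003 -0.0001] j [-0.538  0.345  0.068  1.966 -0.031  0.831 -2.345] F [-3.64 -0.68  2.83] T [-0.025  1.     0.011] w_mm 17.6
```

The depth after release is about 5.1 mm at equal push (0.3210 to 0.3159), allowing up to ~0.6 mm for seating, so at least 4.5 mm. Lifting off now, and checking the stand hole's centre in the earlier picture.

{"op": "move_arm", "data": {"steps": [[0,0,-3,0],[0,0,-10,0],[0,0,-20,0],[0,0,-35,0],[0,0,-55,0],[0,0,-70,0],[0,0,-80,0],[0,0,-80,0]]}}

```text
clock: 23.4
position: [0.4729, 0.1886, 0.397]
ee_rot: [-3.1, 0.502, -0.002]
force: [-0.1, -0.3, -1.7]
width: 0.194
```

```bash
python3 - <<'E'
from go import *
from ov import *
for c in [(.5797,-.2057)]:
  B=[([c[0],c[1],.018,-.197],[.085,.075,.036]),([c[0],c[1],.022,-.197],[.033,.033,.028])]
  cv2.imwrite("pics/scene9.png",cv2.cvtColor(arm.get_image("scene"),cv2.COLOR_RGB2BGR));cv2.imwrite("pics/top9.png",cv2.cvtColor(arm.get_image("top"),cv2.COLOR_RGB2BGR))
  a=draw("pics/scene9.png","scene",B,(145,195,80,75),5,0);b=draw("pics/top9.png","top",B,(420,220,80,75),5,0)
  cv2.imwrite("pics/o12.png",np.hstack([a,b]))
plan([.5797,-.2057,.40],-.197)
plan([.5797,-.2057,.40],-.197+np.pi/2)
E
```

```text
t 23.5 pos [0.4725 0.1884 0.3959] head -0.3213 tilt [-0.0005 -0.0003] j [-0.546  0.254  0.077  1.869 -0.022  1.021 -2.353] F [ 0.4   0.17 -2.11] T [ 0.041  0.042 -0.003] w_mm 17.8
shift mm [226.1 340.1  -4. ] twist -0.124
t 23.5 pos [0.4725 0.1884 0.3959] head -0.3213 tilt [-0.0005 -0.0003] j [-0.546  0.254  0.077  1.869 -0.022  1.021 -2.353] F [ 0.4   0.17 -2.11] T [ 0.041  0.042 -0.003] w_mm 17.8
shift mm [226.1 340.1  -4. ] twist -1.695
```

View pics/o12.png

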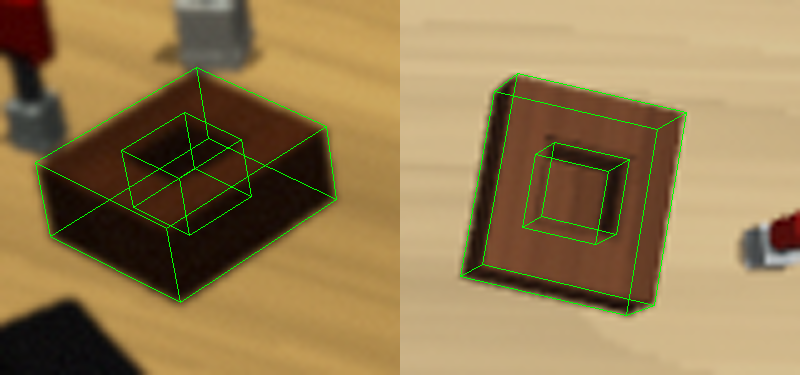

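The stand and hole model lies exactly on both pictures (top: hole at about 458,258 px). Carrying the driver back.

{"op": "move_arm", "data": {"steps": [[7,10,-2,-0.01],[22,34,-4,-0.02],[45,68,-4,-0.03],[70,105,-4,-0.05],[96,144,-4,-0.06],[122,183,-4,-0.07],[147,221,-4,-0.09],[172,259,-4,-0.1],[195,293,-4,-0.11],[212,319,-4,-0.12],[222,334,-4,-0.124],[226,340,-4,-0.124],[226,340,-4,-0.124],[226,340,-4,-0.124]]}}

```text
clock: 25.25
position: [0.5798, -0.2041, 0.4003]
ee_rot: [-3.126, 0.307, 0.0]
force: [0.6, 0.6, -1.9]
width: 0.196
```

```bash
python3 - <<'E'
from go import *
from ov import *
o,R=st();p=o["position"];h=heading(R);m=p[2]-.2518
cv2.imwrite("pics/scene10.png",cv2.cvtColor(arm.get_image("scene"),cv2.COLOR_RGB2BGR))
B=[([p[0],p[1],m+.0175,h],[.026,.026,.035]),([p[0],p[1],m+.09,h],[.044,.018,.05])]
a=draw("pics/scene10.png","scene",B,(145,100,70,110),5.4,0);b=draw("pics/scene10.png","scene",[],(145,100,70,110),5.4,0)
cv2.imwrite("pics/o13.png",np.hstack([a,b]))
plan([.5797,-.2057,.29],-.197)
E
```

```text
t 25.25 pos [ 0.5798 -0.2041  0.4003] head -0.1955 tilt [-0.0001  0.0008] j [ 0.086  0.423  0.238  1.619 -0.109  1.112 -1.414] F [ 0.57  0.58 -1.86] T [ 0.069 -0.03  -0.028] w_mm 18.0
t 25.3 pos [ 0.5798 -0.2042  0.4004] head -0.1955 tilt [-0.      0.0006] j [ 0.086  0.423  0.238  1.619 -0.109  1.112 -1.414] F [ 0.04  0.46 -2.3 ] T [0.068 0.067 0.033] w_mm 17.6
shift mm [  0.2   1.6 110.4] twist 0.001
```

View pics/o13.png

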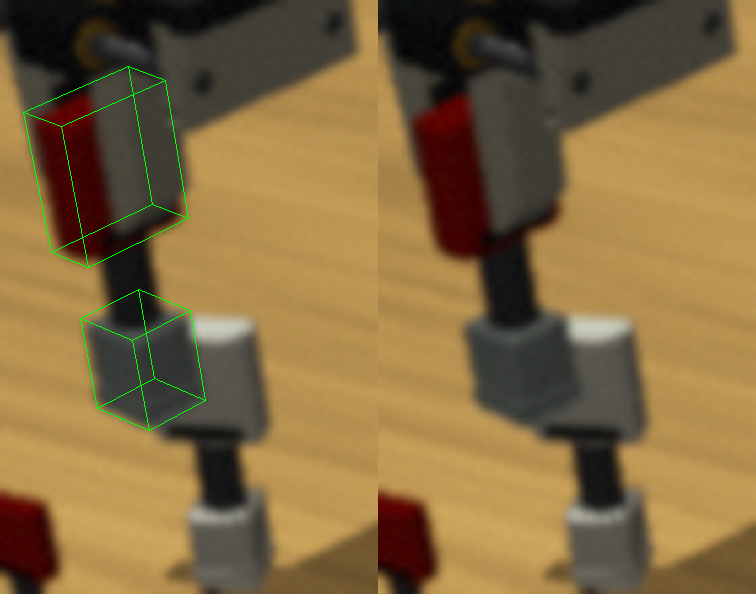

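{"op": "move_arm", "data": {"steps": [[0,0.5,15,0],[0,1,40,0],[0,1,65,0],[0,1,85,0],[0,1,97,0],[0,1,104,0],[0,1,104,0]]}}

```text
clock: 26.18
position: [0.5796, -0.2064, 0.2961]
ee_rot: [-3.126, 0.309, 0.001]
force: [0.3, 0.7, -1.9]
width: 0.196
```

{"op": "move_arm", "data": {"steps": [[0,0,3,0],[0,0,6,0],[0,0,9,0],[0,0,12,0],[0,0,15,0],[0,0,17,0],[0,0,17,0]]}}

```text
clock: 27.05
position: [0.5795, -0.2064, 0.2791]
ee_rot: [-3.126, 0.309, 0.0]
force: [-0.3, -0.9, -1.3]
width: 0.194
```

```bash
python3 - <<'E'
from go import *
st()
E
```

```text
t 27.05 pos [ 0.5795 -0.2064  0.2791] head -0.1972 tilt [-0.0003  0.0001] j [ 0.112  0.546  0.21   1.749 -0.143  0.861 -1.383] F [-0.32 -0.88 -1.25] T [ 0.13   0.031 -0.037] w_mm 17.8
```

{"op": "move_arm", "data": {"steps": [[0,0,4,0],[0,0,8,0],[0,0,12,0],[0,0,15,0],[0,0,17,0],[0,0,18,0],[0,0,18,0]]}}

```text
clock: 27.92
position: [0.5796, -0.2065, 0.2613]
ee_rot: [3.126, -0.309, -0.0]
force: [0.8, 0.5, -2.3]
width: 0.192
```

```bash
python3 - <<'E'
from go import *
st()
E
```

```text
t 27.93 pos [ 0.5796 -0.2065  0.2613] head -0.1973 tilt [-0. -0.] j [ 0.116  0.568  0.204  1.763 -0.149  0.825 -1.378] F [ 0.75  0.47 -2.26] T [0.041 0.016 0.042] w_mm 17.7
```

{"op": "move_arm", "data": {"steps": [[0,0,0.7,0],[0,0,1.4,0],[0,0,1.8,0],[0,0,1.8,0]]}}

```text
clock: 28.42
position: [0.5796, -0.2065, 0.2598]
ee_rot: [3.126, -0.309, 0.0]
force: [-1.6, 0.8, 0.3]
width: 0.195
```

Bottom contact came at z = 0.2598, the same height as at the grasp. Opening gently, then withdrawing straight up.

{"op": "move_arm", "data": {"steps": [[0,0,0,0],[0,0,0,0],[0,0,0,0],[0,0,0,0],[0,0,0,0]], "grip": 45}}

```text
clock: 29.05
position: [0.5796, -0.2065, 0.2595]
ee_rot: [3.126, -0.309, 0.0]
force: [-0.4, 0.5, -0.5]
width: 0.487
```

{"op": "move_arm", "data": {"steps": [[0,0,-5,0],[0,0,-20,0],[0,0,-45,0],[0,0,-80,0],[0,0,-120,0],[0,0,-150,0],[0,0,-160,0],[0,0,-160,0]]}}

```text
clock: 30.05
position: [0.5795, -0.2064, 0.4201]
ee_rot: [3.126, -0.309, 0.002]
force: [0.7, 0.2, 0.1]
width: 0.488
```

```bash
python3 - <<'E'
from go import *
import cv2
st()
for n in("scene","top"): cv2.imwrite(f"pics/{n}11.png",cv2.cvtColor(arm.get_image(n),cv2.COLOR_RGB2BGR))
a=cv2.imread("pics/scene11.png");b=cv2.imread("pics/top11.png")
cv2.imwrite("pics/v11.png",cv2.resize(np.hstack([a,b]),(800,300),interpolation=cv2.INTER_AREA))
cv2.imwrite("pics/w11.png",cv2.resize(np.hstack([a[150:260,120:230],b[215:325,420:530]]),(800,400),interpolation=cv2.INTER_CUBIC))
E
```

```text
t 30.05 pos [ 0.5795 -0.2064  0.4201] head -0.1972 tilt [ 0.0011 -0.0002] j [ 0.085  0.408  0.244  1.592 -0.105  1.153 -1.415] F [0.71 0.18 0.13] T [0.016 0.054 0.047] w_mm 44.8
```

View pics/w11.png

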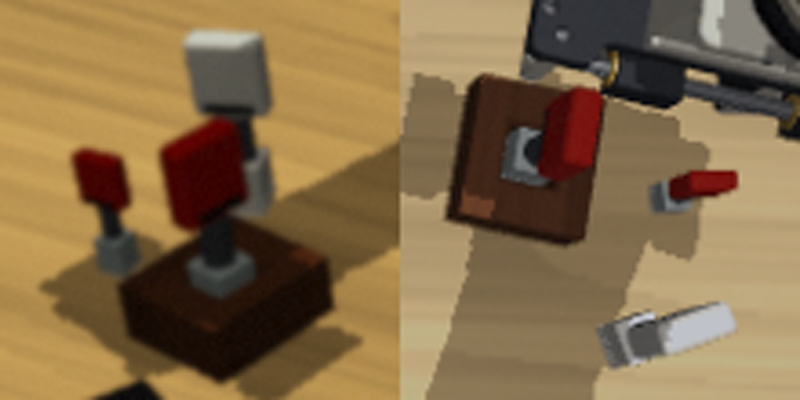

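View pics/scene11.png

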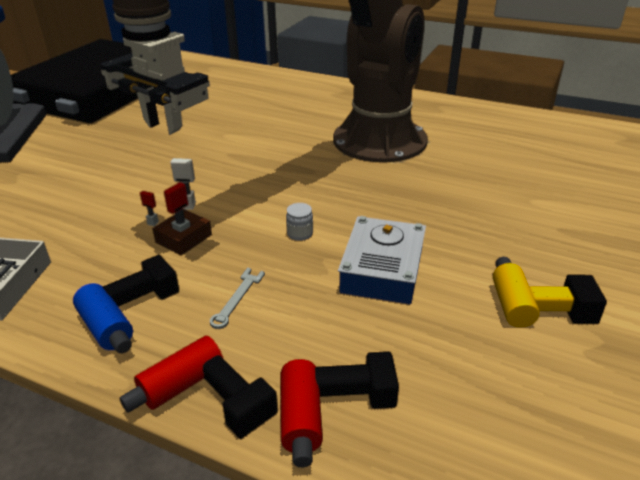

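The driver stands upright in its stand (scene 177,197; top about 466,252), and the other things are where they were. One last measurement of the screw head, now unshaded in both views.

```bash
python3 - <<'E'
from fit import *
np.set_printoptions(precision=4,suppress=True)
def c(n,f,r,thr):
    im=cv2.imread(f).astype(int);x0,y0,x1,y1=r;q=im[y0:y1,x0:x1];b,g,rr=q[...,0],q[...,1],q[...,2]
    w=np.where((rr-b>thr)&(rr>110),1.*(rr-b),0);Y,X=np.mgrid[y0:y1,x0:x1];return (X*w).sum()/w.sum(),(Y*w).sum()/w.sum(),int((w>0).sum())
for k in("0","11"):
    s=c("scene",f"pics/scene{k}.png",(381,221,396,238),70);t=c("top",f"pics/top{k}.png",(255,290,280,312),40)
    print(k,s,t,tri({"scene":s[:2],"top":t[:2]}))
a=[cv2.imread(f"pics/scene{k}.png")[210:245,370:405] for k in("0","11")];b=[cv2.imread(f"pics/top{k}.png")[283:318,248:283] for k in("0","11")]
cv2.imwrite("pics/fin.png",cv2.resize(np.hstack(a+b),(800,200),interpolation=cv2.INTER_NEAREST))
E
```

```text
0 (np.float64(387.4105231866825), np.float64(224.564209274673), 29) (np.float64(265.26957585644374), np.float64(299.8535889070147), 52) (array([0.4727, 0.1887, 0.0792]), [np.float64(0.20045315454354917), np.float64(0.20045315454363738)])
11 (np.float64(387.4411129119395), np.float64(226.967585089141), 31) (np.float64(265.60139716457775), np.float64(300.10622560098625), 50) (array([0.4726, 0.1889, 0.0737]), [np.float64(0.010475066031521166), np.float64(0.010475066031470288)])
```

View pics/fin.png

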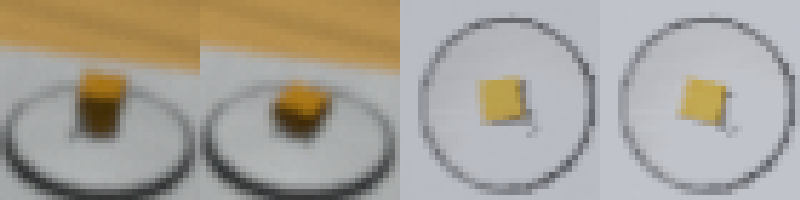

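Triangulation of the head top gives a drop from 79.2 to 73.7 mm, about 5.5 mm, against about 5.1 mm by feel. Both are over 4 mm, so I'm handing in.

```bash
python3 - <<'E'
from cell import arm
print(arm.sign_off())
E
```

```text
the job is handed in; nothing more can be done
None
```

I drove the screw with the larger red driver, put the driver back upright in its stand, let go and handed the job in at about 30 s of the 67 s allowed.

- **Turning:** I turned the driver clockwise by about 3.66 rad in total. The push at each check was 12.7–16.7 N; I read it only at the end of each move, so values between checks were not seen.
- **Depth:** The screw sank about 5.1 mm by a light re-touch after release. Triangulating the head from the two cameras gave about 5.5 mm. Up to 0.6 mm of the felt figure could be the driver settling at first contact, so I take 4.5 mm as the least. A last 0.22 rad of turn under push showed almost no further sinking, less than the 0.3 mm expected; I did not find out why.
- **Return:** The driver touched the bottom of its hole at the same gripper height as when it was picked up, to within the reading. The last pictures show it upright and the gripper 16 cm above its release height. The tin, wrench, drill and the other drivers look unmoved.

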